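# Hold the square in the corner of a microscope stage

### The arm

A 6-joint arm with a two-finger parallel gripper is mounted at the origin on the work surface. World frame = base frame: x ahead of the robot, y to its left, z up, the work surface at z = 0. Lengths are in m, angles in rad, forces in N, time in s.
With the tool pointing down it reaches from about 0.375 to 0.975 m from the base axis. Payload 3.8 kg.
Tool frame: the origin (TCP) lies between the finger pads; the fingertips stand 17 mm ahead of it and the grasp point (between the pads) lies 2 mm behind it (ctrl.nose_length is the distance from the TCP to the fingertips, in m); z points along the fingers, y is the direction in which the jaws open and shut (so a half turn about z gives the same grasp; the last joint's range is limited). The gripper opens to 85 mm and grips with 20 to 120 N. Pads are 22 mm wide; open, the fingers measure 114 mm over their backs; the gripper's body (76 mm by 85 mm) begins 54 mm behind the grasp point. The pads swing forward as they close: fully open they stand 13 mm farther back than shut.
Start: joints at [-1.365, 0.264, 1.604, -0, 1.274, -0.037], TCP at [0.162, -0.655, 0.248] pointing down, gripper open.
Joint ranges: [-2.63, 2.63], [-0.94, 2.18], [0.31, 2.57], [-1.31, 4.45], [0, 2.66], [-2.55, 2.55]. Speed limits (rad/s): [2.57, 2.57, 3.14, 3.14, 3.14, 3.14].

### API

Orientations are given as a unit quaternion [x, y, z, w].
In Python, from plant import ctrl, eoat, ik, get_obs, get_image, order gives the robot as it stands. Calls block until the motion is done:
- ctrl.reach(position, orientation): joint-space move of the TCP to a pose.
- ctrl.movel(position, rate=0.15, rot=None): straight line of the TCP; rot=None keeps the orientation; rate is the mean speed in m/s.
- ctrl.move_joints(angles): joint-space move.
- eoat.set_gripper(opening, grip_force=None): opening from 0.0 (shut) to 1.0 (fully open); grip_force is the grip in N (None keeps the last); returns when the fingers have stopped.
- ctrl.wait(seconds).
- ik(position, orientation): joint angles nearest the present ones, or None.
- get_obs(): the state.
- get_image(name): name is "scene" or "top"; returns a dict with "color" (384x512x3 uint8, red, green, blue), "camera_matrix" (3x3 intrinsics, pixels), "eye" and "attitude" of the camera in the world. Camera axes: x right, y down, z forward; pixel columns grow to the right and rows downward; lengths in m; the calibration is good to about 2 mm. A picture is of the moment at which its call begins. There is no depth.
A pose or a line that the arm cannot do raises ctrl.IKError and nothing moves.
- order.sign_off(): hands the job in, once; it reports no verdict.
The state is a dict: "time_s": time; "joints": joint angles; "dq": joint speeds; "joint_efforts": joint torques, N m; "position": TCP position; "eef_rot": TCP orientation; "contact_force": force on the tool from outside, world axes, zero at the start; "ft_torque": the same for the moment, N m; "width": opening from 0.0 (shut) to 1.0 (fully open).
Only numpy, scipy, OpenCV 4.12 (cv2) and the standard library are available. Lean on these libraries where they do the work, as an engineer would, in place of code of your own. Each camera call takes 0.05 s, during which the arm holds its last target. There are 200 camera calls.

### The job

The side guide of the microscope stage plate on the bench has come loose and leans inwards. Pick up the steel square by its upright grip, set it flat on the stage plate and press its outer corner into the corner between the fixed far rail and the loose guide, so that one leg lies flush along the rail and the other pushes the guide square and lies flush along it. Finish while still gripping the square and pressing it against both, as if someone were about to tighten the guide's screw, and leave the other things on the bench where they are.

Things in the scene. Friction and masses are not known exactly. Their poses are not given: they have to be found in the camera images.
- stage: Dark fixed stage plate, 210 (x) x 200 (y) x 12 mm high, lying on the bench, turned a little about the vertical; origin at the centre of its underside, x towards the rail, y towards the guide, z up. Its top is 12 mm above the bench.
- rail: Fixed aluminium bar on the stage plate along its far (+x) edge: 20 (x) x 180 (y) x 16 mm high, its top 28 mm above the bench (screw heads 2 mm more). Origin at the centre of its underside, axes parallel to the stage's; the face to press against is 10 mm to -x of the origin.
- guide (a joint): Angle (rad) of the loose guide bar about its vertical pivot screw. 0: square to the rail; positive: its free end leans inwards over the plate, to -y of the stage. It starts 0.06 to 0.14 inwards, can go from -0.12 to 0.2, moves with under 0.5 N at the free end and stays where it is left.
- guide_end (a point): Point half way up the inner face of the guide at its free end (nearer the robot). The guide is an aluminium bar 156 x 16 x 16 mm high on the +y side of the stage plate; its pivot is in the middle of its width, 30 mm from the rail's face and 130 mm along the bar from this point.
- corner (a point): Inside corner on top of the stage plate where the rail's face and the inner face of the guide meet when the guide is square: at x 85, y 70, z 12 mm in the stage's frame; axes as the stage's. The square's heel belongs here. The metal faces are smooth and slide on each other (friction about 0.2).
- square: Loose steel L-shaped square, 0.3 to 0.6 kg, lying flat on the bench. Legs 22 mm wide, 14 mm high; outer edges 140 mm (long leg, along its x) and 110 mm (short leg, along its y). Origin on the underside, right below the middle of the upright grip; z up. In place its x and y point as the stage's: short leg on the rail, long leg on the guide.
- grip_top (a point): Middle of the top of the square's upright grip bar, 55 mm above its underside. The bar is 50 mm long (square's x) and 12 mm thick (its y), and rises from a web 9 mm high inside the L; all but the bar is at most 14 mm high.
- heel (a point): The square's outer corner, at the height of its underside: x +50, y +48 mm from the square's origin. The long leg runs from it to x -90 mm, the short leg to y -62 mm.
- oil_bottle: Bystander: small amber bottle, 32 mm across, 70 mm tall, origin at the centre of its underside.
- screwdriver: Bystander: screwdriver 160 mm long, lying on the bench along its own x.
- objective: Bystander: metal microscope objective standing on end, 30 mm across, 45 mm tall, origin at the centre of its underside.
- stain_jar: Bystander: glass jar, 56 mm across, 80 mm tall, origin at the centre of its underside.
- beaker: Bystander: clear cup, 70 mm across, 90 mm tall, origin at the centre of its underside.
- slide_box: Bystander: closed slide box 85 x 170 x 34 mm, origin at the centre of its underside.
- dish: Bystander: closed round glass dish, 90 mm across, 15 mm high, origin at the centre of its underside.
There are look-alikes about, which are no part of the job. What is shaped like the square but blue or red is not meant.

How it is judged:
By the outcome, as a careful person would: the job done as asked, in the order asked, and still so for the second after the job is handed in, while the arm keeps its last pose, push and grip.
It also fails if it takes over 48 s, if anything falls off the work surface, if the arm or the gripper's body presses on something with over 40 N, if the wrist force passes 120 N, or if a joint passes its speed limit or range.

## Working session

There is one attempt and no reset: what is moved stays moved. The work goes in short steps, each a Python script; the robot and the scene stay as the last script left them, time stands still between calls to the robot, and variables do not carry over. Pictures are saved under pics/ and viewed, about 8 in all and at most 12, crops included, and the job is handed in when it is done.

```bash
ls; mkdir -p pics
python3 - <<'E'
from plant import *
import cv2,numpy as np
o=get_obs();print(o['time_s'],o['contact_force'],o['width'])
ims=[]
for n in("scene","top"):
    d=get_image(n);np.savez(f"pics/{n}0.npz",**d)
    print(n,d["camera_matrix"],d["eye"],d["attitude"])
    cv2.imwrite(f"pics/{n}0.png",cv2.resize(d["color"][...,::-1],(768,576),interpolation=cv2.INTER_CUBIC))
E
```

```text
pics
0.0 [-0.73169297 -0.03253133  0.16599285] 0.9981157034423154
scene [[378.31953553   0.         252.70220258]
 [  0.         378.31953553 190.15504423]
 [  0.           0.           1.        ]] [0.79649647 0.46381141 0.97831674] [ 0.25026972  0.93163741 -0.25635056 -0.06083743]
top [[494.70728966   0.         245.82069374]
 [  0.         494.70728966 186.7060321 ]
 [  0.           0.           1.        ]] [ 0.42289736 -0.01132198  1.71743407] [ 0.71316925 -0.69983732  0.0303544  -0.02638088]
```

View pics/top0.png

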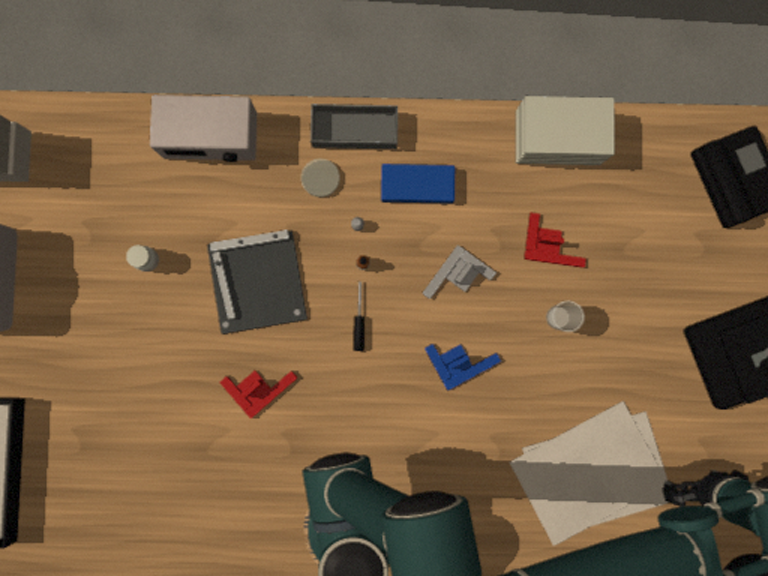

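View pics/scene0.png

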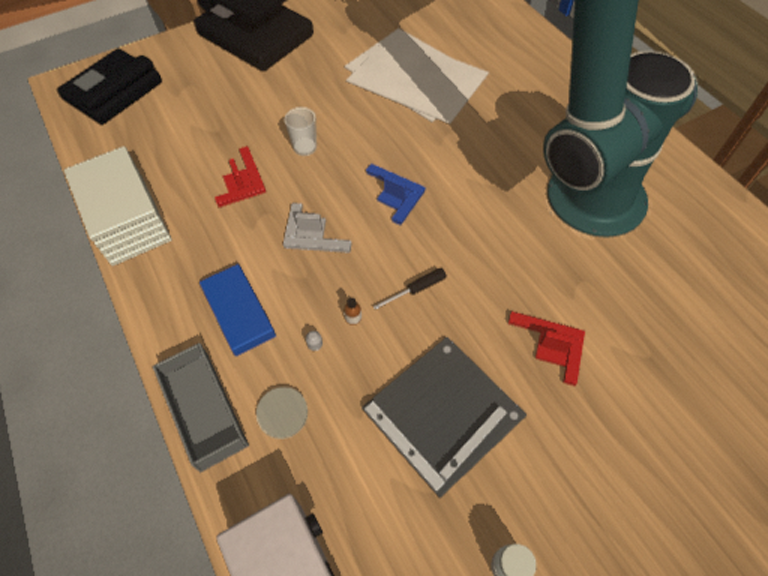

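The candidates in the top view are the grey L at (460,272), red at (552,243), red at (258,392) and blue at (460,367). Only the grey L is bare steel, so it fits the description. I'll confirm it in an enlarged crop.

```bash
cat > h.py <<'E'
import numpy as np,cv2
from scipy.spatial.transform import Rotation as R
def load(f): return dict(np.load(f))
def ray(d,uv):
    K=d["camera_matrix"];uv=np.atleast_2d(np.asarray(uv,float))
    c=np.c_[(uv-K[:2,2])/K[[0,1],[0,1]],np.ones(len(uv))]
    return R.from_quat(d["attitude"]).apply(c)
def plane(d,uv,z):
    r=ray(d,uv);return d["eye"]+r*((z-d["eye"][2])/r[:,2])[:,None]
def proj(d,P):
    c=R.from_quat(d["attitude"]).inv().apply(np.atleast_2d(P)-d["eye"])
    K=d["camera_matrix"];return c[:,:2]/c[:,2:]*K[[0,1],[0,1]]+K[:2,2]
def crop(d,u,v,w,h,s):
    return cv2.resize(d["color"][v:v+h,u:u+w,::-1],None,fx=s,fy=s,interpolation=cv2.INTER_CUBIC)
E
python3 - <<'E'
from h import *
t=load("pics/top0.npz");s=load("pics/scene0.npz")
# u,v origin: top-square(275,155,66,50) top-stage(132,146,80,80) scene-square(180,125,66,50), scene-stage(236,220,120,112)
a=cv2.hconcat([crop(t,275,155,66,50,6),crop(s,180,125,66,50,6)])
b=cv2.hconcat([crop(t,134,148,80,60+20,4),crop(s,236,220,118,80+32,4)[:320]])
a=cv2.resize(a,(792,300));b=cv2.resize(b,(792,300*792//792))
cv2.imwrite("pics/c1.png",cv2.vconcat([a,b]))
E
```

```text
(no output)
```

View pics/c1.png

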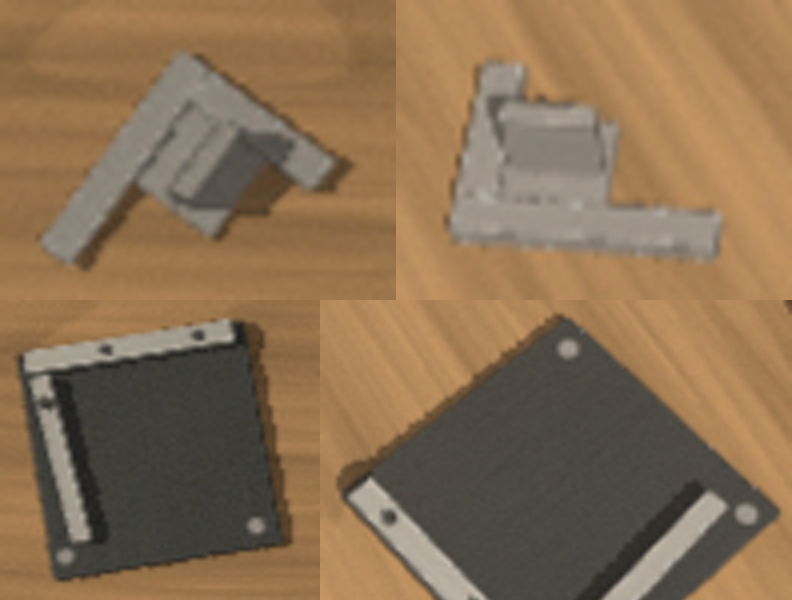

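The crop confirms the bare-steel square. In the first top image its heel is at about (305,164), and the grip bar top is at about (309,181).

```bash
cat >> h.py <<'E'
def blob(d,box,mask):
    u,v,w,h=box;m=np.zeros(mask.shape,np.uint8);m[v:v+h,u:u+w]=mask[v:v+h,u:u+w]
    c=max(cv2.findContours(m,cv2.RETR_EXTERNAL,cv2.CHAIN_APPROX_NONE)[0],key=cv2.contourArea)
    return c[:,0,:].astype(float)
def rect(P):
    c,s,a=cv2.minAreaRect((P[:,:2]*1000).astype(np.float32));return np.round(c,1),np.round(s,1),round(a,2)
def hsv(d): return cv2.cvtColor(d["color"],cv2.COLOR_RGB2HSV)
E
python3 - <<'E'
from h import *
t=load("pics/top0.npz");s=load("pics/scene0.npz")
for n,d,st,sq in(("top",t,(134,148,80,80),(275,155,66,50)),("scene",s,(236,220,120,112),(180,125,66,50))):
    H=hsv(d);lo=(H[...,1]<75).astype(np.uint8)
    br=((H[...,1]<75)&(H[...,2]>125)).astype(np.uint8)
    print(n,"plate",rect(plane(d,blob(d,st,lo),.012)))
    u,v,w,h=st;m=np.zeros_like(br);m[v:v+h,u:u+w]=br[v:v+h,u:u+w]
    for c in cv2.findContours(m,0,1)[0]:
        if cv2.contourArea(c)>60: print(" bar",cv2.contourArea(c),rect(plane(d,c[:,0,:],.028)))
    c=blob(d,sq,lo);print(" square",rect(plane(d,c,.014)))
    ap=cv2.approxPolyDP(c.astype(np.int32)[:,None],1.6,True)[:,0,:]
    print(np.c_[ap,np.round(plane(d,ap,.014)[:,:2]*1000,1)])
    u,v,w,h=sq
E
```

```text
top plate (array([554.3, 239.2]), array([212.5, 198.1]), 10.88)
 bar 114.0 (array([527.6, 309.6]), array([122.6,  14. ]), 15.88)
 bar 234.5 (array([646.4, 258. ]), array([ 19.1, 179.7]), 10.88)
 square (array([ 559.1, -227. ]), array([110.1, 140.6]), 54.7)
[[ 330.   181.   585.4 -310.6]
 [ 304.   164.   642.9 -220. ]
 [ 282.   195.   533.7 -145. ]
 [ 286.   198.   523.6 -158.9]
 [ 296.   185.   569.2 -193. ]
 [ 310.   193.   542.4 -241.7]
 [ 319.   181.   584.6 -272.5]
 [ 325.   185.   571.1 -293.4]]
scene plate (array([555.2, 239.2]), array([208.7, 198.7]), 10.75)
 bar 876.5 (array([577.1, 236.8]), array([180.5, 178.8]), 15.36)
 square (array([ 563.9, -223.6]), array([114.8, 141.1]), 54.33)
[[ 194.   136.   588.7 -310. ]
 [ 189.   164.   649.3 -218.1]
 [ 230.   168.   546.7 -140.6]
 [ 233.   166.   535.3 -142.5]
 [ 233.   160.   524.6 -162.3]
 [ 214.   158.   572.2 -199.1]
 [ 215.   145.   546.5 -242.8]
 [ 209.   142.   557.6 -263.3]
 [ 201.   142.   579.8 -276.4]
 [ 200.   136.   571.9 -300.1]]
```

```bash
cat >> h.py <<'E'
def down(yaw,flip=0): return (R.from_euler('z',yaw+np.pi*flip)*R.from_euler('x',np.pi)).as_quat()
SQ=np.array([.5797,-.2328]);SQY=np.radians(-35.3)
ST=np.array([.5545,.2393]);STY=np.radians(10.86)
def stage(x,y): 
    c,s=np.cos(STY),np.sin(STY);return ST+np.array([c*x-s*y,s*x+c*y])/1000
E
python3 - <<'E'
from h import *
from plant import *
t=load("pics/top0.npz");s=load("pics/scene0.npz")
P=np.array([*SQ,.055]);ex=np.array([np.cos(SQY),np.sin(SQY),0])*.025
for n,d,o,k in(("top",t,(275,155),6),("scene",s,(180,125),6)):
    print(n,(proj(d,[P-ex,P,P+ex])-o)*k)   # pixels in crop c1 (before scene +396)
print(stage(85,70),stage(35,22))
for f in(0,1):
    for p,y in((SQ,SQY),(stage(35,22),STY)):
        print(f,np.round(ik([*p,.05],down(y,f)),2))
print(get_obs()['eef_rot'],ctrl.nose_length)
E
```

```text
top [[178.72738429 192.36261918]
 [204.70168519 156.7234002 ]
 [230.62296475 121.15693155]]
scene [[201.19289107 114.18077677]
 [152.76984883 110.90354244]
 [104.47444142 107.63494635]]
[0.624789   0.32406117] [0.58472815 0.26750034]
0 [-0.42  0.36  1.88 -0.    0.91  1.77]
0 [ 0.39  0.39  1.84 -0.    0.92  1.77]
1 [-0.42  0.36  1.88  0.    0.91 -1.38]
1 [ 0.39  0.39  1.84  0.    0.92 -1.37]
[ 9.92643322e-01  1.21071132e-01 -9.29834847e-05 -1.00380780e-03] 0.017
```

The predicted grip bar matches the crop in both views to within about 1 mm. Next: grasp.

Run:
```python
from h import *
from plant import *
q=down(SQY,1)
ctrl.reach([*SQ,.16],q)
ctrl.movel([*SQ,.039],rate=.12)
print(get_obs()['contact_force'])
eoat.set_gripper(0.0,60)
o=get_obs();print(o['time_s'],o['width'],o['contact_force'],o['position'])
ctrl.movel([*SQ,.055],rate=.05)
o=get_obs();print(o['time_s'],o['width'],o['contact_force'])
for n in("scene","top"): np.savez(f"pics/{n}1.npz",**get_image(n))
s=load("pics/scene1.npz");t=load("pics/top1.npz")
cv2.imwrite("pics/g1.png",cv2.hconcat([crop(s,150,80,130,120,3),crop(t,250,130,130,120,3)]))
```

```text
[-0.37658129 -0.38673839  0.08515422]
4.075 0.12743730846742643 [-0.08165797 -0.65317859  2.43421915] [ 0.57992899 -0.2329269   0.03932601]
4.5417 0.13113265931056514 [-0.35184693  0.54539676 -3.47647444]
```

View pics/g1.png

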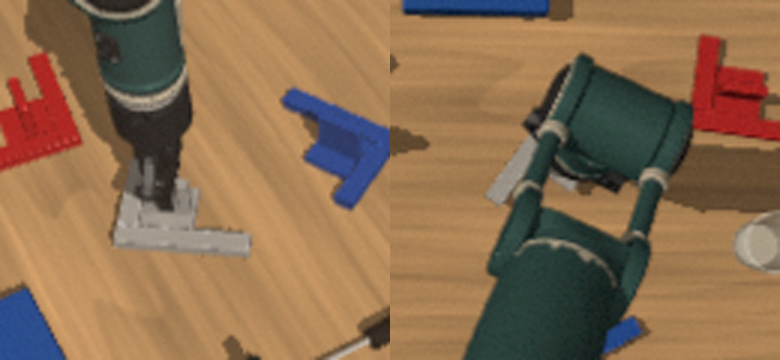

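The square is held level. The load is about 3.5 N and the width about 11 mm, as expected. Now I'll carry it over, lower it onto the plate clear of the rail and guide, and check.

Run:
```python
from h import *
from plant import *
ctrl.movel([*SQ,.18],rate=.2)
p=stage(21,0);q=down(STY,1)
ctrl.reach([*p,.18],q)
ctrl.movel([*p,.062],rate=.12)
ctrl.wait(.3);o=get_obs();f0=o['contact_force'];np.save("f0.npy",f0);print(o['time_s'],f0,o['ft_torque'],o['position'])
z=.062
while z>.046:
    z-=.001 if z>.055 else .0005
    ctrl.movel([*p,z],rate=.03);o=get_obs()
    f=o['contact_force']-f0
    if f[2]>2.0: break
print(z,f,o['position'],o['time_s'])
for n in("scene","top"): np.savez(f"pics/{n}2.npz",**get_image(n))
s=load("pics/scene2.npz");t=load("pics/top2.npz")
cv2.imwrite("pics/g2.png",cv2.hconcat([crop(s,225,200,140,135,3),crop(t,125,130,120,135,3)]))
```

```text
8.5833 [-0.88948808 -0.56198138 -3.55504381] [-0.0121387   0.06806432  0.03082142] [0.57551036 0.24343649 0.06269409]
0.05049999999999999 [-0.26049604  0.27918984  6.48550507] [0.57564144 0.24344271 0.05126796] 12.5833
```

View pics/g2.png

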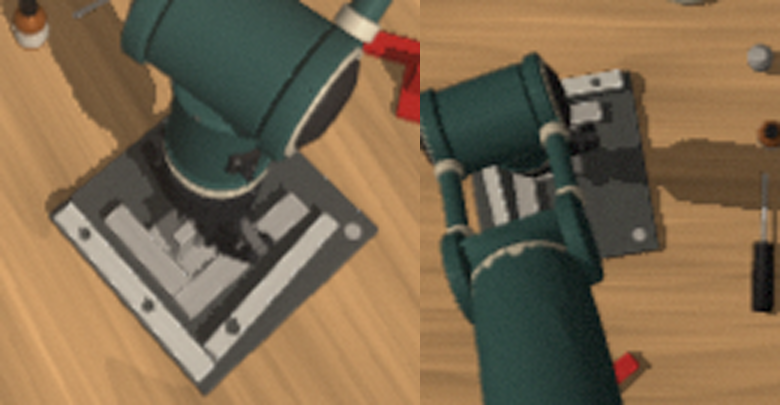

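The square is down on the plate at the predicted height, clear of both faces: in the scene panel its heel is at about (195,318), the corner at (210,375). The guide still leans. Now I'll push to the rail, then slide to the guide.

```bash
cat >> h.py <<'E'
Z=.0507
def sf(o):
    f=o['contact_force']-np.load("f0.npy");return R.from_euler('z',-STY).apply(f)
def sp(o):
    return R.from_euler('z',-STY).apply(o['position']-[*ST,0])*1000
E
python3 - <<'E'
from h import *
from plant import *
x,y=21.,0.
def go(dx,dy,rate=.04):
    global x,y
    x+=dx;y+=dy;ctrl.movel([*stage(x,y),Z],rate=rate);o=get_obs();return o,sf(o)
o,f=go(10,0);print(np.round(f,1),np.round(sp(o),2))
for i in range(16):
    o,f=go(.7,0)
    if f[0]<-8: break
print("rail",x,y,np.round(f,1),np.round(sp(o),2),np.round(o['ft_torque'],2),o['time_s'])
if f[0]<-8:
    o,f=go(0,14);print(np.round(f,1),np.round(sp(o),2))
    for i in range(20):
        o,f=go(0,.7)
        if f[1]<-7 or f[0]<-25: break
    print("guide",x,y,np.round(f,1),np.round(sp(o),2),np.round(o['ft_torque'],2),o['time_s'])
E
```

```text
[1.8 0.4 6.8] [32.24  0.11 51.28]
rail 35.20000000000001 0.0 [-9.3  0.6 15.9] [32.54  0.07 51.25] [-0.12  1.08 -0.02] 14.5833
[-8.4 -2.2 17.3] [32.53 13.45 51.28]
guide 35.20000000000001 23.09999999999999 [-8.6 -7.1 18.2] [32.56 20.76 51.33] [-1.2   0.84 -0.05] 18.3333
```

Run:
```python
from h import *
from plant import *
np.savez("pics/scene3.npz",**get_image("scene"))
o=get_obs();print(np.round(sf(o),1),np.round(o['ft_torque'],2),R.from_quat(o['eef_rot']).as_euler('zyx',degrees=True))
s=load("pics/scene3.npz")
cv2.imwrite("pics/g3.png",crop(s,236,250,118,85,6))
H=hsv(s)
```

```text
[-8.4 -8.4 18.3] [-1.21  0.85  0.02] [169.12042974  -0.28262725 179.7287174 ]
```

View pics/g3.png

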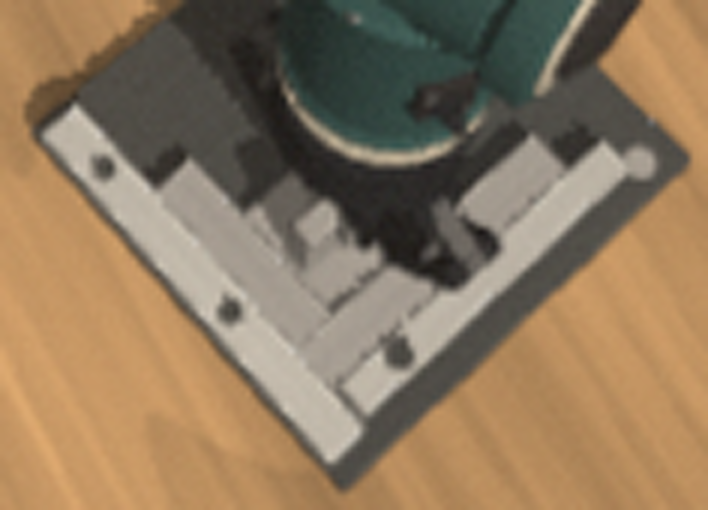

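Run:
```python
from h import *
from plant import *
ctrl.movel([*stage(36.9,23.9),Z],rate=.02);ctrl.wait(1.)
o=get_obs();print(np.round(sf(o),1),np.round(sp(o),2),np.round(o['ft_torque'],2),o['width'],o['time_s'])
np.savez("pics/scene4.npz",**get_image("scene"))
d=load("pics/scene4.npz");g=cv2.cvtColor(d["color"],cv2.COLOR_RGB2GRAY).astype(np.float32)
def edge(a,b,z,half=4):   # a,b: world ends; subpixel max gradient across the line
    A,B=proj(d,[[*a,z],[*b,z]]);n=np.array([-(B-A)[1],(B-A)[0]]);n/=np.linalg.norm(n)
    pts=[]
    for k in np.linspace(0,1,60):
        s=np.arange(-half,half+.01,.1);q=(A+k*(B-A)+s[:,None]*n).astype(np.float32)
        v=cv2.remap(g,q[None,:,0].copy(),q[None,:,1].copy(),cv2.INTER_LINEAR)[0]
        w=np.abs(np.gradient(cv2.GaussianBlur(v[:,None],(1,9),0)[:,0]));j=w.argmax();pts.append(q[j])
    W=plane(d,pts,z)[:,:2].astype(np.float32)
    l=cv2.fitLine(W,cv2.DIST_HUBER,0,.01,.01).ravel();r=(W-l[2:])@[-l[1],l[0]]
    return np.degrees(np.arctan(l[1]/l[0]))%180,l[2:],np.abs(r).std()*1000
for nm,a,b,z in(("rail outer",stage(105,-80),stage(105,80),.028),("rail inner",stage(85,-80),stage(85,-50),.028),
   ("guide outer",stage(60,86),stage(-65,86),.028),("guide inner, far from leg",stage(40,70),stage(-40,70),.028),
   ("short leg inner",stage(63,-35),stage(63,15),.026)):
    an,c,r=edge(a,b,z);p=R.from_euler('z',-STY).apply([*(c-ST),0])*1000;print(nm,round(an,2),np.round(p[:2],1),round(float(r),2))
```

```text
[-14.3 -11.1  22.6] [32.57 20.79 51.3 ] [-1.69  1.44 -0.08] 0.13074804981702845 19.6333
rail outer 100.98 [105.2  -0.2] 0.97
rail inner 99.04 [ 85.5 -61. ] 1.82
guide outer 10.89 [-8.6 86.2] 0.58
guide inner, far from leg 11.08 [-2.9 70.7] 1.48
short leg inner 109.28 [60.5 -9.9] 1.5
```

Run:
```python
from h import *
from plant import *
o=get_obs();print(np.round(sf(o),1),np.round(sp(o),2),o['time_s'])
order.sign_off()
```

```text
[-13.4 -10.9  22.9] [32.59 20.8  51.29] 19.6833
the job is handed in; nothing more can be done
```

I picked the bare-steel square by its grip, set it flat on the stage plate, pushed it against the rail and slid it along into the guide. I handed the job in at 19.7 s, still gripping and pressing.

**Last checks:**
- **Push:** about 13 N on the rail, 11 N on the guide and 23 N down. These held over the final 1 s wait, and raising the push did not move the square.
- **Guide angle:** the guide's outer edge measured within 0.1° of square to the rail, from about 5° inward at the start.
- **Flushness:** there was little twisting moment at the wrist, which fits contact along the whole leg rather than at one end. The close-up showed both legs flush.

**Checks that were weak or disagreed:**
- The fits to the rail's inner edge and the short leg's inner edge were noisy (1.5–1.8 mm scatter, off by 2° and 8°). I disregarded them, so flushness on the rail rests on the force, the moment and the picture.
- Contact came 2.4 mm (rail) and 1.2 mm (guide) short of where the camera measurements put it. I put this down to calibration and where I gripped the bar.
- I took no final top-view picture of the other things on the bench. The arm stayed clear of them, and I saw none moved in the parts I viewed.

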